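# Open the yellow push-to-open supply cupboard

## Task

Press the yellow cupboard's door near its free edge until the push-catch lets go, then take the hand away so that the spring sets the door ajar by itself. Then swing the yellow door wide open, about square to the cupboard, by pushing its inner side with the outside of the fingers; do not pinch the door, leave the blue cupboard shut, and leave every other thing where it stands.

Things in the scene. Friction and masses are not known exactly. Their poses are not given: they have to be found in the camera images.
- cupboard_y: Yellow painted cupboard standing on the bench: 220 mm deep (its x), 250 mm wide (its y), 260 mm high, fixed. Origin: centre of its underside, on the bench; its front, with the door, looks along its own -x. The carcass front lies 110 mm in front of the origin, its top 260 mm above it. Two loose things stand on the rear half of its top (see parcel_tape and ink_can), the foremost at least 95 mm behind the carcass front.
- door_y (a joint): Hinge of the yellow door, rad: 0 shut (6 mm gap to the carcass), about -0.02 pressed fully in, 0.2 to 0.3 ajar, 1.57 square to the cupboard, 1.65 end stop. Once ajar it swings freely, with slight friction (0.06 N m), and stays where it is left; the catch does not hold it again. The open-topped wedge between the ajar door and the carcass can be entered by the fingers from above.
- door_y_push (a point): Centre of the push mark, a dark rubber disc 32 mm across on the door's outer face, 215 mm from the hinge, 35 mm from the free edge, 30 mm below the upper edge; moves with the door. Pressed here the door gives about 5 mm against 5 to 8 N, then meets a stop, where the catch lets go. x axis: into the door; y: along it to the hinge; z: up.
- door_y_hinge (a point): Point on the yellow door's vertical hinge axis, level with the door's upper edge (258 mm above the bench), in the plane of its inner face; the outer face lies 18 mm further out. The hinge is at the cupboard's +y edge, on the left for someone facing the door.
- door_y_edge (a point): Upper free corner of the yellow door, in the plane of its inner face, 250 mm from the hinge; moves with it. The door is a flat yellow panel without handle, 250 mm wide, 250 mm high (its lower edge 8 mm above the bench), 18 mm thick (outer half door_y_c0, inner half door_y_c1), standing before the carcass.
- catch_y_tip (a point): Tip of the yellow cupboard's spring plunger, 16 mm across, behind the door, 208 mm from the hinge, 100 mm above the bench (158 mm below the door's upper edge). When the finger goes back after a full press it comes out 45 mm within about 0.5 s and leaves the door ajar, its free edge 50 to 75 mm out: the hand must draw back 90 mm or more to be clear.
- cupboard_b: Blue painted cupboard standing on the bench: 220 mm deep (its x), 250 mm wide (its y), 260 mm high, fixed. Origin: centre of its underside, on the bench; its front, with the door, looks along its own -x. The carcass front lies 110 mm in front of the origin, its top 260 mm above it. Same model as the yellow one; which of the two stands on the left changes.
- door_b (a joint): Hinge of the blue cupboard's door, rad, 0 shut, growing as it opens. It must stay shut.
- parcel_tape: Loose rust-brown roll of parcel tape, 96 mm across, 48 mm high, lying flat on top of the yellow cupboard, at the rear. Origin: centre of its underside.
- ink_can: Loose steel can with a paper label, 60 mm across, 85 mm high, standing on top of the yellow cupboard, at the rear. Origin: centre of its underside.
- label_roll: Loose white roll of label stock, 100 mm across, 50 mm high, lying flat on top of the blue cupboard, at the rear. Origin: centre of its underside.
- core_carton: Loose small cardboard box, 85 x 110 x 70 mm high, on the bench before the blue cupboard's door, outside the yellow door's swing. Origin: centre of its underside.
- cleaner_bottle: Loose white plastic bottle with red cap, 64 mm across, 160 mm high, on the bench at the left (+y) side. Origin: centre of its underside.
- mug: Loose blue mug, 80 mm across, 90 mm high, on the bench at the left, near side. Origin: centre of its underside.
- screwdriver: Loose screwdriver with red handle, lying on the bench at the right (-y) side. Origin: about its middle, on the bench.
- masking_tape: Loose yellow roll of masking tape, 100 mm across, 25 mm high, lying flat on the bench at the right side. Origin: centre of its underside.

How it is judged:
By the outcome, as a careful person would: the job done as asked, in the order asked, and still so for the second after the job is handed in, with the robot touching nothing.
It also fails if it takes over 58 s, if anything falls off the work surface, if the arm or the gripper's body presses on something with over 40 N, if the wrist force passes 120 N, or if a joint passes its speed limit or range.

## Robot

A 6-joint arm with a two-finger parallel gripper is mounted at the origin on the work surface. World frame = base frame: x ahead of the robot, y to its left, z up, the work surface at z = 0. Lengths are in m, angles in degrees, forces in N, time in s.
With the tool pointing down it reaches from about 0.25 to 0.725 m from the base axis. Payload 9.7 kg.
Tool frame: the origin (TCP) lies midway between the tips of the shut fingers; the grasp point (between the pads) lies 19 mm behind it; z points along the fingers, y is the direction in which the jaws open and shut (so a half turn about z gives the same grasp; the last joint's range is limited). The gripper opens to 85 mm and grips with 20 to 120 N. Pads are 22 mm wide; open, the fingers measure 114 mm over their backs; the gripper's body (76 mm by 85 mm) begins 54 mm behind the grasp point. The pads swing forward as they close: fully open they stand 13 mm farther back than shut.
Start: joints at [-69.614, 4.979, 10.078, 95.1, 0, 90], TCP at [0.192, -0.516, 0.231] pointing down, gripper open.
Joint ranges: [-179.16, 179.16], [-48.56, 103.87], [-65.8, 70.77], [-126.05, 130.52], [-82.76, 87.17], [-180, 180]. Speed limits (degrees/s): [127.2, 127.2, 147.25, 180, 180, 180].

## Interface

Orientations are given as [roll, pitch, yaw] about the fixed x, y, z axes, in that order (R = Rz(yaw) Ry(pitch) Rx(roll)).
In Python, from workcell import get_obs, camera, get_calibration, job_done gives the robot as it stands.
- The arm moves only by the tool play_rows, never from a script. Its argument "commands" is text: rows parted by semicolons, each of 5 numbers parted by spaces: the opening, from 0 (shut) to 1 (fully open), then the shift along the world's x, y, z in mm, then the turn about the world's z in degrees. A call has 1 to 10 rows; each row is the pose to reach, as a shift and turn from the pose commanded when the call began; what a row does not reach only later rows make up. A row lasts 1/12 s, in which the tool goes at most 41.7 mm and 7.16 degrees, less where a joint would pass 70% of its speed; a pose out of reach is approached as far as the arm can. A call with a gripper value outside its range is refused whole. The fingers move at their own pace and stop on an object; "force" is the grip in N (left out, the last holds). Time passes only in rows, so rows that repeat a pose let the fingers close. It gives the time, the measured TCP pose, the force and the opening at its end, in the units of the state.
- get_obs(): the state, without advancing time (a new reading comes with each control period).
- camera(name): name is "side" or "top"; returns the picture (480x640x3 uint8, red, green, blue); there is no depth.
- get_calibration(name): a dict with "fx", "fy", "cx", "cy" (pixels), "k1" (the pictures are not rectified: a ray, as slopes to the right and down, at radius r is drawn at 1 + k1 r^2 times it, then the intrinsics apply), "eye" and "attitude" of the camera in the world. Camera axes: x right, y down, z forward; pixel columns grow to the right and rows downward; lengths in m; the calibration is good to about 2 mm. A picture is of the moment at which its call begins. get_calibration takes no time and is no camera call.
- job_done(): hands the job in, once; it reports no verdict.
The state is a dict: "time": time; "q": joint angles; "qd": joint speeds; "joint_efforts": joint torques, N m; "ee_pos": TCP position; "tcp_rot": TCP orientation; "wrist_force": force on the tool from outside, world axes, zero at the start; "torque": the same for the moment, N m; "opening": finger opening in m.
Only numpy, scipy, OpenCV 4.12 (cv2) and the standard library are available. Lean on these libraries where they do the work, as an engineer would, in place of code of your own. Each camera call takes 0.05 s, during which the arm holds its last target.

## Working session

There is one attempt and no reset: what is moved stays moved. The work goes in short steps, Python scripts to look and compute and a tool call to move; the robot and the scene stay as the last step left them, time stands still between calls to the robot, and variables do not carry over. Pictures are saved under pics/ and viewed, and the job is handed in when it is done.

Besides the shell and the picture viewer there is one more tool, called after "Call:" in YAML: its name, and indented under it one key for each argument. play_rows: Moves the arm, as the interface text tells. Its arguments: {"type":"object","properties":{"commands":{"type":"string"},"force":{"type":"number"}},"required":["commands"]}

```bash
mkdir -p pics; python3 - <<'E'
from workcell import *
import cv2
for n in("side","top"):
    cv2.imwrite(f"pics/{n}0.png",camera(n)[:,:,::-1]); print(n,get_calibration(n))
print(get_obs())
E
```

```text
side {'fx': 460.1648127720902, 'fy': 460.1648127720902, 'cx': 316.8089162447023, 'cy': 240.5549087650743, 'k1': -0.11239398178243852, 'eye': array([ 0.05075297, -0.93436135,  1.09186365]), 'attitude': array([-130.33673413,   -0.17326359,  -27.79998708])}
top {'fx': 477.0274214940659, 'fy': 477.0274214940659, 'cx': 317.67152525268335, 'cy': 231.5914416357699, 'k1': 0.01024836645352616, 'eye': array([ 4.11150309e-01, -1.20482070e-03,  1.35178853e+00]), 'attitude': array([-173.99531917,    0.76839572,  -90.64054398])}
{'time': 0.1, 'q': array([-6.96145513e+01,  5.00821246e+00,  1.00380187e+01,  9.51006179e+01,
       -1.75353056e-03,  9.00008986e+01]), 'qd': array([ 0.06330593, -0.01188902,  0.08837368,  0.03222578, -0.01410624,
        0.0161411 ]), 'joint_efforts': array([-4.28764879e-04, -5.21561515e+01,  4.65652370e+01,  1.60510722e-02,
       -4.63423714e-05,  4.38813785e-07]), 'ee_pos': array([ 0.19149914, -0.51535127,  0.23064271]), 'tcp_rot': array([-1.79929188e+02,  1.75463976e-03,  2.03845523e+01]), 'wrist_force': array([0.53046942, 0.13506294, 0.10352357]), 'torque': array([ 0.01220074, -0.04094028, -0.00035443]), 'opening': 0.08519147816829567}
```

View pics/side0.png

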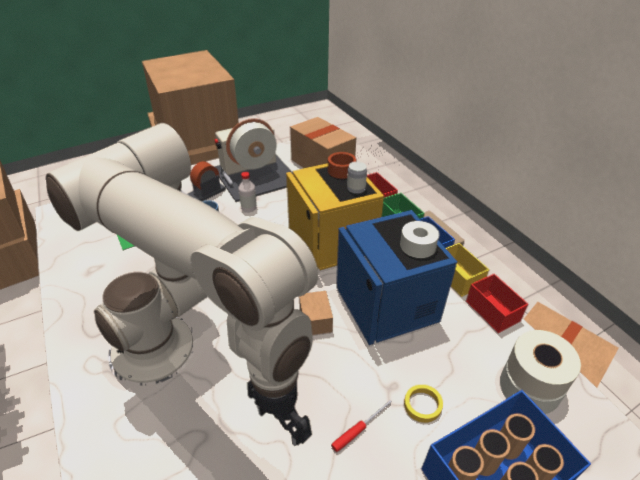

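View pics/top0.png

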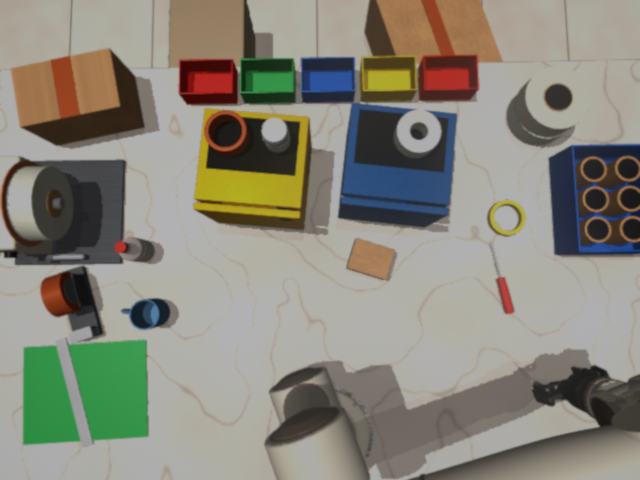

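The top view shows the yellow cupboard at about (195–310, 110–225) and the blue one at about (340–455, 105–222). The arm is at the lower right. I'll enlarge the yellow one.

```bash
cat > h.py <<'E'
import numpy as np, cv2
from scipy.spatial.transform import Rotation as R
from workcell import *
def ray(n,u,v):
    c=get_calibration(n); x=(u-c['cx'])/c['fx']; y=(v-c['cy'])/c['fy']
    rd=np.hypot(x,y); r=rd
    for _ in range(50): r=rd/(1+c['k1']*r*r)
    s=r/rd if rd else 1
    return np.array(c['eye']), R.from_euler('xyz',c['attitude'],degrees=True).apply([x*s,y*s,1])
def at(n,u,v,z):
    e,d=ray(n,u,v); return e+d*(z-e[2])/d[2]
def px(n,p):
    c=get_calibration(n); q=R.from_euler('xyz',c['attitude'],degrees=True).inv().apply(np.array(p)-c['eye'])
    a=q[:2]/q[2]; a=a*(1+c['k1']*(a@a)); return a[0]*c['fx']+c['cx'],a[1]*c['fy']+c['cy']
def crop(n,u,v,w,h,k,name,im=None):
    im=camera(n) if im is None else im
    cv2.imwrite(name,cv2.resize(im[v:v+h,u:u+w,::-1],None,fx=k,fy=k,interpolation=cv2.INTER_CUBIC))
E
python3 - <<'E'
from h import *
crop("top",185,95,140,140,5,"pics/t1.png",cv2.imread("pics/top0.png")[:,:,::-1])
crop("side",275,150,120,120,5,"pics/s1.png",cv2.imread("pics/side0.png")[:,:,::-1])
E
```

```text
(no output)
```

View pics/t1.png

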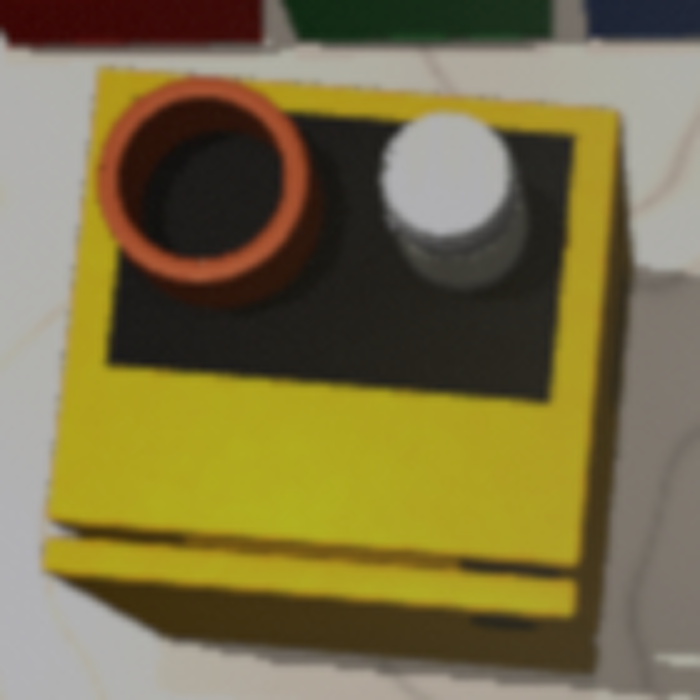

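View pics/s1.png

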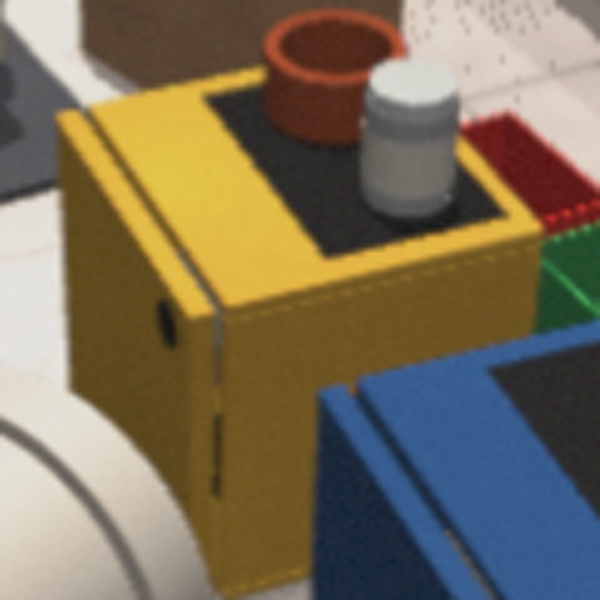

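In the top crop the door's outer upper edge runs from (42,570) to (576,615) and its inner edge from (45,540) to (577,580). The push mark is at (168,325) in the side crop.

```bash
python3 - <<'E'
from h import *
np.set_printoptions(precision=4,suppress=True)
P={}
for k,(a,b),z in [("oL",(42,570),.258),("oR",(576,615),.258),("iL",(45,540),.258),("iR",(577,580),.258),("cL",(50,520),.26),("cR",(580,566),.26),("bL",(98,68),.26),("bR",(620,110),.26)]:
    P[k]=at("top",185+a/5-.4,95+b/5-.4,z); print(k,P[k])
for a,b in(("oL","oR"),("cL","cR"),("cL","bL"),("cR","bR"),("oL","iL")): print(a,b,np.linalg.norm(P[a]-P[b]))
for a,b in(("oR","oL"),("cR","cL"),("bR","bL")): d=P[b]-P[a]; print(np.degrees(np.arctan2(-d[0],d[1])))
for a,b in(("cL","bL"),("cR","bR")): d=P[b]-P[a]; print(np.degrees(np.arctan2(d[1],d[0])))
# side corners
for k,(a,b),z in [("oL",(60,113),.258),("oR",(190,318),.258),("cL",(90,105),.26),("cR",(226,308),.26),("mark",(168,325),.228)]:
    print("side",k,at("side",275+a/5-.4,150+b/5-.4,z))
# carcass fit
th=np.radians(np.mean([np.degrees(np.arctan2(-(P[b]-P[a])[0],(P[b]-P[a])[1])) for a,b in(("oR","oL"),("cR","cL"),("bR","bL"))]))
print(np.mean([P[k] for k in("cL","cR","bL","bR")],axis=0))
E
```

```text
oL [0.5837 0.3013 0.258 ]
oR [0.5594 0.0532 0.258 ]
iL [0.5978 0.3002 0.258 ]
iR [0.5758 0.0526 0.258 ]
cL [0.6069 0.2974 0.26  ]
cR [0.582  0.0511 0.26  ]
bL [0.8237 0.2779 0.26  ]
bR [0.7994 0.0305 0.26  ]
oL oR 0.24934390717128688
cL cR 0.24761946633121415
cL bL 0.2176619708562839
cR bR 0.21829979611876574
oL iL 0.014145340390527372
-5.592565768299839
-5.760331616505922
-5.611482422510171
-5.152318009323093
-5.3974809748976735
side oL [0.5875 0.2987 0.258 ]
side oR [0.5591 0.0516 0.258 ]
side cL [0.6087 0.2956 0.26  ]
side cR [0.5818 0.048  0.26  ]
side mark [0.5619 0.0869 0.228 ]
[0.703  0.1642 0.26  ]
```

Both views agree: the cupboard origin is near (0.703, 0.164), yawed about −5.5°, and the mark is near (0.561, 0.087, 0.228). I'll approach with the fingers shut.

Call:
play_rows:
  commands: "0 20 40 0 7; 0 35 80 0 14; 0 50 120 0 21; 0 65 160 0 28; 0 80 200 0 35; 0 95 240 0 42; 0 110 280 0 49; 0 125 310 0 56; 0 140 340 0 63; 0 150 370 0 70"
  force: 40

```text
time: 0.93
ee_pos: [0.3421, -0.1435, 0.2311]
tcp_rot: [180.0, -0.0, 90.8]
wrist_force: [0.4, 0.1, -0.1]
opening: -0.0
```

Call:
play_rows:
  commands: "0 15 35 0 7; 0 30 70 0 14; 0 45 105 0 21; 0 60 140 -5 28; 0 75 175 -10 35; 0 90 205 -13 42; 0 105 225 -13 49; 0 120 235 -13 56; 0 130 240 -13 63; 0 135 240 -13 70"

```text
time: 1.77
ee_pos: [0.4773, 0.0958, 0.2174]
tcp_rot: [-180.0, -0.1, 160.8]
wrist_force: [0.3, 0.5, 0.2]
opening: 0.0001
```

```bash
python3 - <<'E'
from h import *
o=get_obs();print(o)
crop("top",185,95,160,160,4,"pics/t2.png");crop("side",200,120,220,220,3,"pics/s2.png")
E
```

```text
{'time': 1.7667, 'q': array([ 1.13426913e+01, -3.85714488e+00, -3.78268870e-01,  9.35518236e+01,
        8.36406760e-03,  3.05049210e+01]), 'qd': array([ -2.67223092,   6.67489036,   6.53392058,   0.23951266,
        -0.21372711, -85.59480099]), 'joint_efforts': array([  1.30059265, -42.44156957,  46.68001056,  -0.2211129 ,
         0.05589116,   2.64857568]), 'ee_pos': array([0.47733002, 0.0957923 , 0.21736331]), 'tcp_rot': array([-1.79970177e+02, -6.70963118e-02,  1.60837748e+02]), 'wrist_force': array([0.26717219, 0.51566257, 0.24023023]), 'torque': array([ 0.03801271, -0.01135816,  0.01960787]), 'opening': 7.686771598799713e-05}
```

View pics/t2.png

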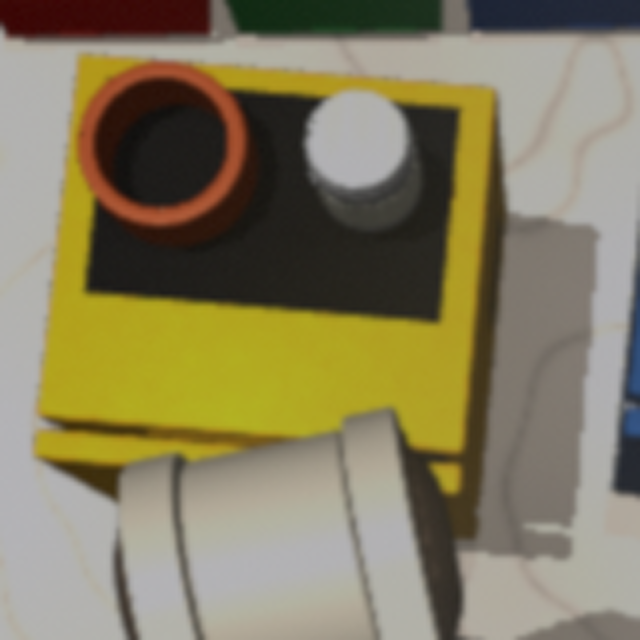

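View pics/s2.png

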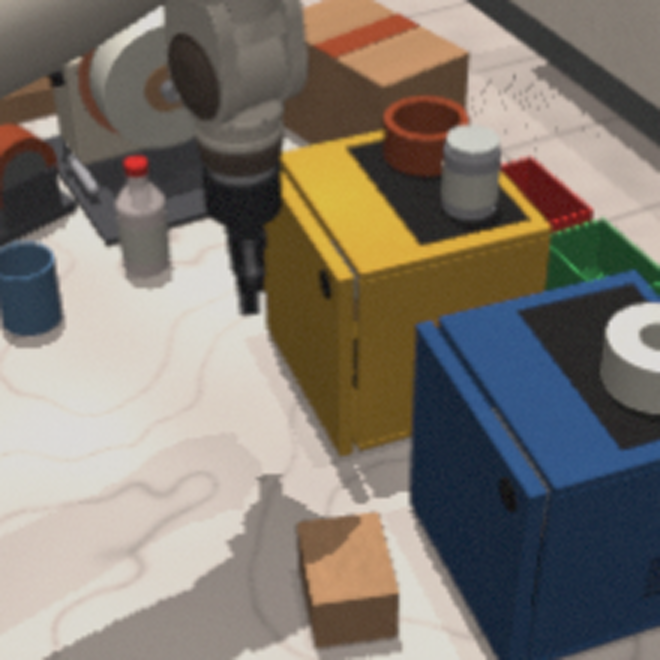

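Call:
play_rows:
  commands: "0 0 0 0 7; 0 0 0 0 14; 0 20 -2 0 14; 0 40 -4 0 14; 0 55 -5 0 14; 0 60 -6 0 14; 0 63 -6 0 14; 0 63 -6 0 14"

```text
time: 2.53
ee_pos: [0.5393, 0.0882, 0.2181]
tcp_rot: [-180.0, -0.0, 174.2]
wrist_force: [0.0, -0.8, -0.1]
opening: 0.0004
```

Call:
play_rows:
  commands: "0 2 0 0 0; 0 4 0 0 0; 0 6 -1 0 0; 0 8 -1 0 0; 0 9 -1 0 0; 0 10 -1 0 0; 0 11 -1 0 0; 0 12 -1 0 0; 0 12 -1 0 0"

```text
time: 3.28
ee_pos: [0.5515, 0.0874, 0.2182]
tcp_rot: [-180.0, -0.0, 174.4]
wrist_force: [-1.7, 0.4, 1.2]
opening: -0.0
```

Call:
play_rows:
  commands: "0 1 0 0 0; 0 2 0 0 0; 0 3 0 0 0; 0 3 0 0 0; 0 3 0 0 0"

```text
time: 3.7
ee_pos: [0.5543, 0.0871, 0.2182]
tcp_rot: [-180.0, -0.0, 174.4]
wrist_force: [-3.8, -3.0, 0.9]
opening: -0.0003
```

Call:
play_rows:
  commands: "0 1 0 0 0; 0 2 0 0 0; 0 2 0 0 0; 0 2 0 0 0"

```text
time: 4.03
ee_pos: [0.5553, 0.0871, 0.2182]
tcp_rot: [-179.9, -0.2, 174.4]
wrist_force: [-9.6, -3.7, 2.7]
opening: -0.0002
```

Call:
play_rows:
  commands: "0 1 0 0 0; 0 2 0 0 0; 0 3 0 0 0; 0 3 0 0 0; 0 3 0 0 0"

```text
time: 4.45
ee_pos: [0.5555, 0.087, 0.2182]
tcp_rot: [-179.9, -0.5, 174.4]
wrist_force: [-26.4, -4.1, 7.4]
opening: 0.0002
```

At the stop with 26 N, so the door is fully pressed. I'll draw straight back now.

Call:
play_rows:
  commands: "0 -12 1 0 0; 0 -40 3 0 0; 0 -75 7 0 0; 0 -110 10 0 0; 0 -130 12 0 0; 0 -130 12 0 0; 0 -130 12 0 0; 0 -130 12 0 0; 0 -130 12 0 0; 0 -130 12 0 0"

```text
time: 5.28
ee_pos: [0.4304, 0.0994, 0.2179]
tcp_rot: [-180.0, -0.0, 174.4]
wrist_force: [0.0, -0.1, -1.3]
opening: 0.0001
```

```bash
python3 - <<'E'
from h import *
o=get_obs();print(o['time'],o['ee_pos'],o['wrist_force'])
crop("top",165,95,180,150,4,"pics/t3.png");crop("side",200,120,220,220,3,"pics/s3.png")
E
```

```text
5.2833 [0.43035447 0.09942721 0.21790625] [ 0.04764403 -0.14352229 -1.27315241]
```

View pics/t3.png

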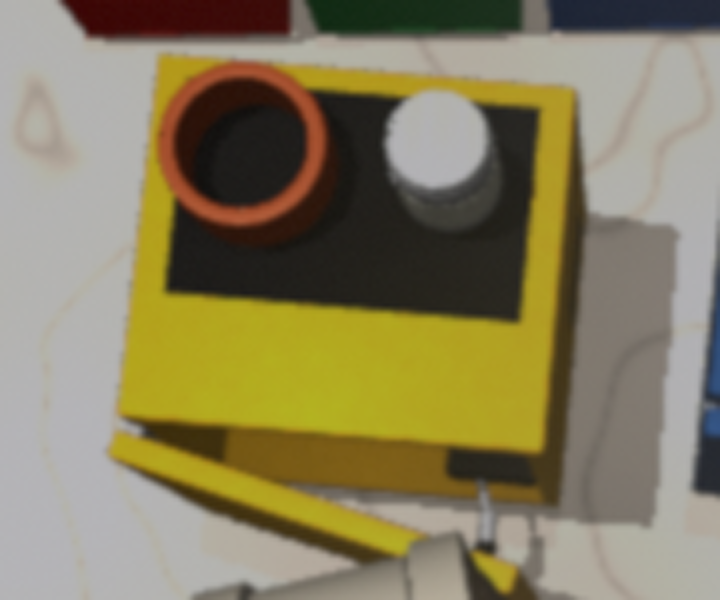

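View pics/s3.png

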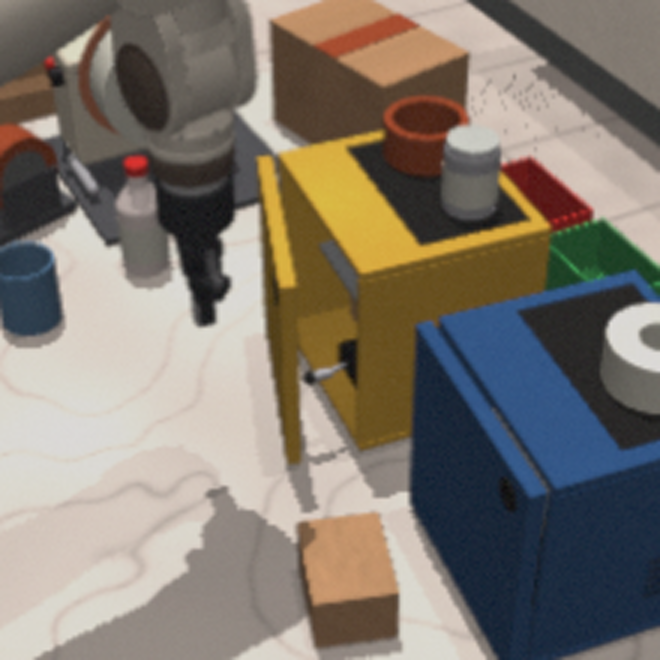

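The door is ajar and clear of the plunger. Its free inner corner is at about (521,565) in the top crop.

```bash
python3 - <<'E'
from h import *
np.set_printoptions(precision=4,suppress=True)
H=np.array([.5995,.2997])
for c in((521,565),(512,592)):
    p=at("top",165+c[0]/4-.4,95+c[1]/4-.4,.258);d=p[:2]-H
    print(p,np.hypot(*d),np.degrees(np.arctan2(-d[0],-d[1]))-5.5)
crop("top",130,150,260,200,3,"pics/t4.png")
for n,u,v,z in(("mug",150,313,.09),("bottlecap",122,248,.16),("cartonL",347,262,.07),("cartonT",358,239,.07)):
    p=at("top",u,v,z);print(n,p,np.hypot(*(p[:2]-H)))
E
```

```text
[0.5172 0.0649 0.258 ] 0.24882456366635555 13.82382912452561
[0.5016 0.0702 0.258 ] 0.24952753645629447 17.5955079193374
mug [0.335  0.4561 0.09  ] 0.30726112299959896
bottlecap [0.5014 0.5055 0.16  ] 0.2280061099136143
cartonL [ 0.4632 -0.0633  0.07  ] 0.3877071412801134
cartonT [ 0.5247 -0.094   0.07  ] 0.40069795203221464
```

View pics/t4.png

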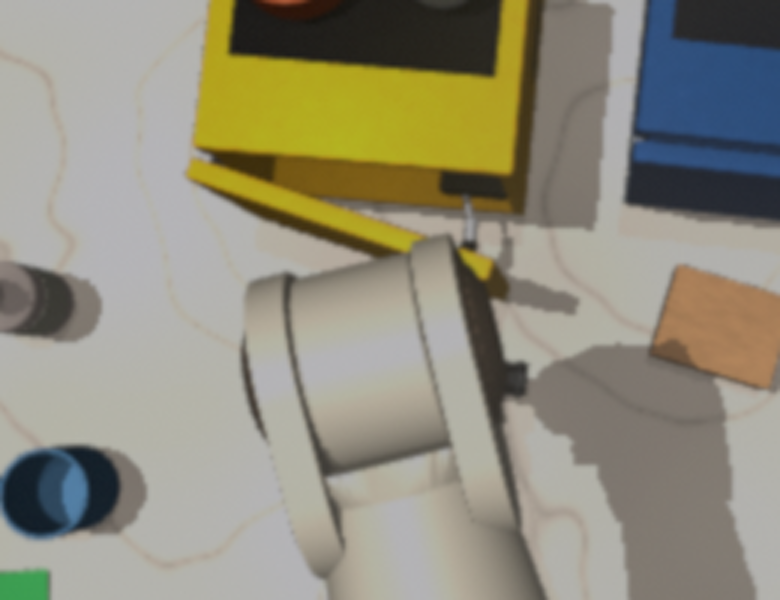

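Call:
play_rows:
  commands: "0 0 0 30 0; 0 0 0 60 0; 0 0 0 85 0; 0 35 -8 87 -3; 0 70 -16 87 -6; 0 100 -23 87 -8; 0 122 -27 87 -8; 0 122 -27 87 -8; 0 122 -27 87 -8; 0 122 -27 87 -8"

```text
time: 6.27
ee_pos: [0.5513, 0.0724, 0.305]
tcp_rot: [-180.0, -0.1, 166.4]
wrist_force: [-0.4, 0.5, -0.0]
opening: -0.0002
```

```bash
python3 - <<'E'
from h import *
o=get_obs();print(o['time'],o['ee_pos'],o['tcp_rot'],o['q'])
crop("top",165,95,180,150,4,"pics/t5.png");crop("side",250,100,160,160,4,"pics/s5.png")
E
```

```text
6.2667 [0.55133947 0.07244053 0.30502546] [-1.79984814e+02 -5.06018230e-02  1.66380773e+02] [7.48314320e+00 8.38048854e+00 2.21691494e+01 1.03841337e+02
 4.05038715e-03 2.11023618e+01]
```

View pics/s5.png

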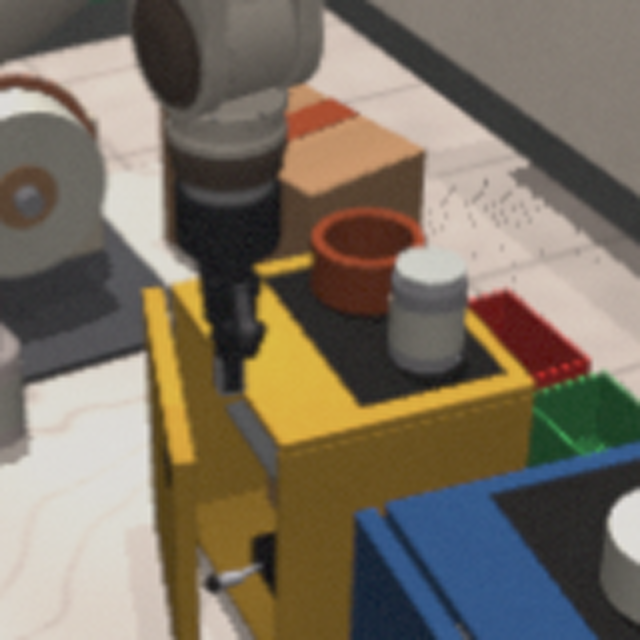

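The fingers are above the wedge, between the door and the carcass front. Going down.

Call:
play_rows:
  commands: "0 0 0 -20 0; 0 0 0 -40 0; 0 0 0 -55 0; 0 0 0 -65 0; 0 0 0 -70 0; 0 0 0 -70 0"

```text
time: 6.87
ee_pos: [0.551, 0.0726, 0.235]
tcp_rot: [-180.0, -0.0, 166.4]
wrist_force: [0.2, -0.5, -0.0]
opening: 0.0005
```

Call:
play_rows:
  commands: "0 0 0 -10 0; 0 0 0 -20 0; 0 0 0 -25 0; 0 0 0 -25 0; 0 0 0 -25 0"

```text
time: 7.28
ee_pos: [0.5514, 0.0724, 0.21]
tcp_rot: [-180.0, -0.0, 166.4]
wrist_force: [-0.6, -0.1, -0.1]
opening: -0.0003
```

```bash
python3 - <<'E'
from h import *
import numpy as np
# path of TCP: radius rr along inner face, offset 13mm+ from inner face
H=np.array([.5995,.2997])
for phi in range(0,95,8):
    a=np.radians(phi+5.5); rr=.225 if phi<30 else .225-.02*(phi-30)/60
    p=H+rr*np.array([-np.sin(a),-np.cos(a)])+.011*np.array([np.cos(a),-np.sin(a)])
    print(phi,np.round(p*1000),"yaw",174.5-phi)
crop("top",165,95,180,150,4,"pics/t6.png");crop("side",250,100,160,160,4,"pics/s6.png")
E
```

```text
0 [589.  75.] yaw 174.5
8 [558.  78.] yaw 166.5
16 [527.  86.] yaw 158.5
24 [498.  98.] yaw 150.5
32 [472. 115.] yaw 142.5
40 [449. 136.] yaw 134.5
48 [430. 161.] yaw 126.5
56 [415. 187.] yaw 118.5
64 [403. 215.] yaw 110.5
72 [396. 243.] yaw 102.5
80 [393. 272.] yaw 94.5
88 [394. 301.] yaw 86.5
```

View pics/s6.png

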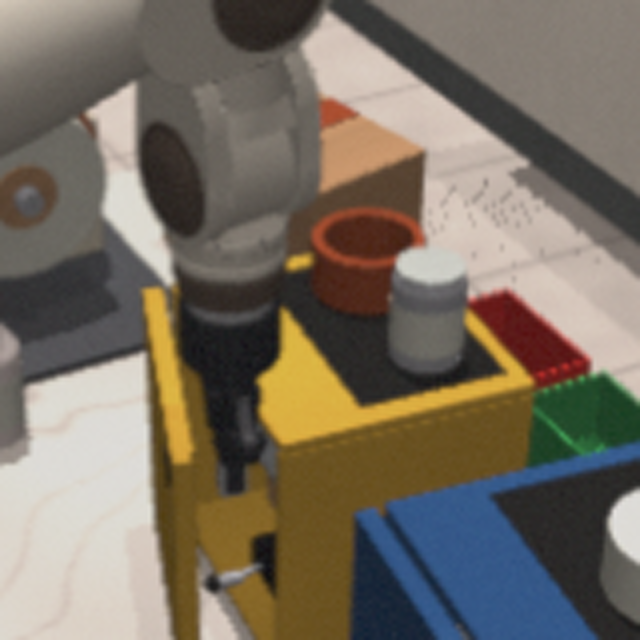

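The fingertips are inside the wedge with no contact force. Now I'll swing the door along its arc, turning the hand with it.

Call:
play_rows:
  commands: "0 -12 6 0 -4; 0 -24 13 0 -8; 0 -34 17 0 -11; 0 -44 22 0 -13; 0 -53 26 0 -16; 0 -62 31 0 -19; 0 -71 37 0 -21; 0 -79 43 0 -24; 0 -87 50 0 -27; 0 -94 57 0 -29"

```text
time: 8.22
ee_pos: [0.4573, 0.1297, 0.211]
tcp_rot: [180.0, 0.0, 137.2]
wrist_force: [0.2, 0.2, 0.3]
opening: 0.0005
```

```bash
python3 - <<'E'
from h import *
o=get_obs();print(o['time'],o['ee_pos'],o['tcp_rot'],o['wrist_force'])
crop("top",130,95,240,200,3,"pics/t7.png");crop("side",200,100,200,200,3,"pics/s7.png")
E
```

```text
8.2167 [0.45731966 0.12969386 0.21096078] [1.79954183e+02 3.52798637e-02 1.37212541e+02] [0.22818365 0.21599716 0.31500651]
```

View pics/t7.png

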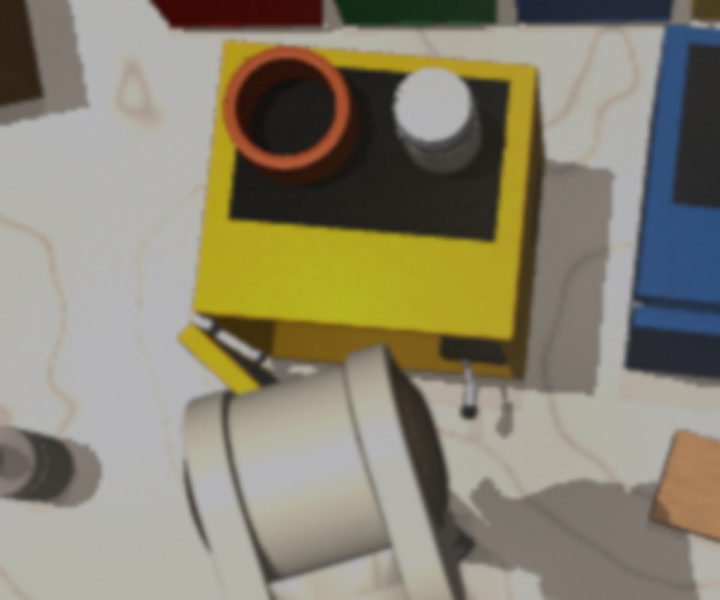

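View pics/s7.png

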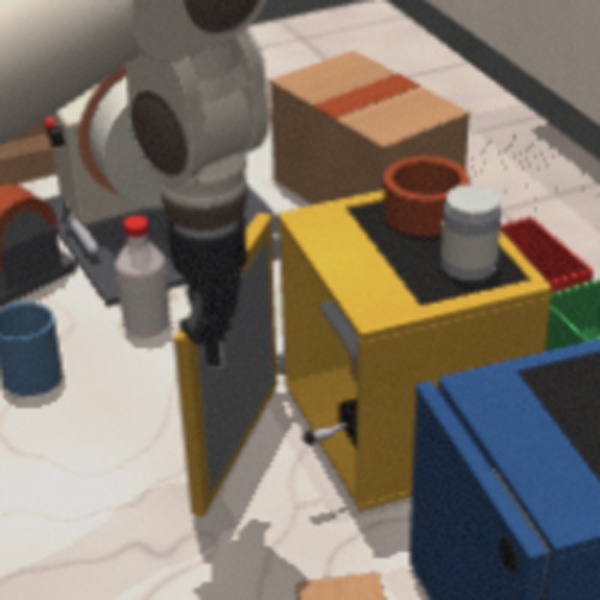

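The door is at roughly 45°, following freely. Continuing along the arc.

Call:
play_rows:
  commands: "0 -8 7 0 -3; 0 -15 15 0 -6; 0 -22 23 0 -8; 0 -27 31 0 -11; 0 -32 39 0 -14; 0 -37 47 0 -16; 0 -42 57 0 -19; 0 -46 66 0 -22; 0 -50 75 0 -24; 0 -54 85 0 -27"

```text
time: 9.15
ee_pos: [0.404, 0.2146, 0.2106]
tcp_rot: [180.0, 0.0, 110.4]
wrist_force: [0.2, -1.6, 0.5]
opening: -0.0001
```

Call:
play_rows:
  commands: "0 -3 9 0 -3; 0 -5 18 0 -5; 0 -7 28 0 -8; 0 -8 37 0 -10; 0 -9 46 0 -13; 0 -10 53 0 -15; 0 -10 58 0 -16; 0 -10 62 0 -17; 0 -10 64 0 -18; 0 -10 64 0 -18"

```text
time: 9.98
ee_pos: [0.3939, 0.2786, 0.2103]
tcp_rot: [180.0, -0.0, 92.4]
wrist_force: [-0.4, -0.8, -0.3]
opening: 0.0
```

```bash
python3 - <<'E'
from h import *
o=get_obs();print(o['time'],o['ee_pos'],o['tcp_rot'],o['wrist_force'])
crop("top",130,95,240,200,3,"pics/t8.png");crop("side",180,100,200,200,3,"pics/s8.png")
E
```

```text
9.9833 [0.39386513 0.27860966 0.21031044] [ 1.79996010e+02 -1.63273940e-04  9.23676435e+01] [-0.39474164 -0.78478452 -0.28726997]
```

View pics/t8.png

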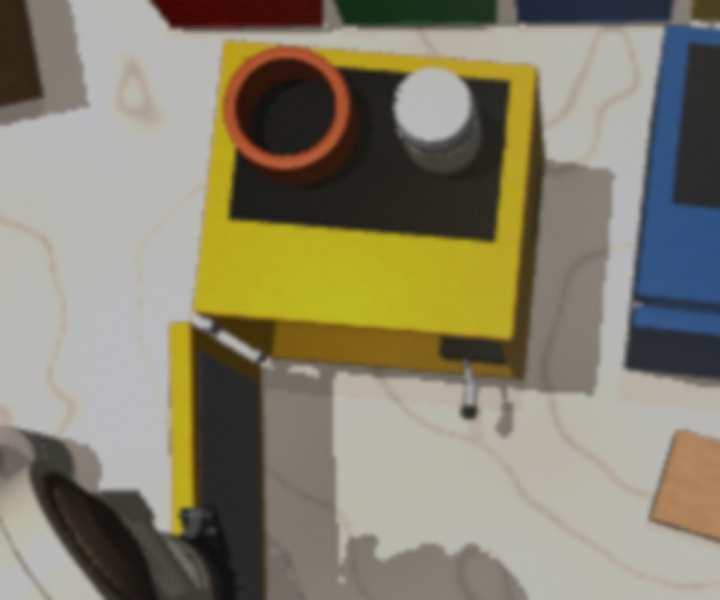

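View pics/s8.png

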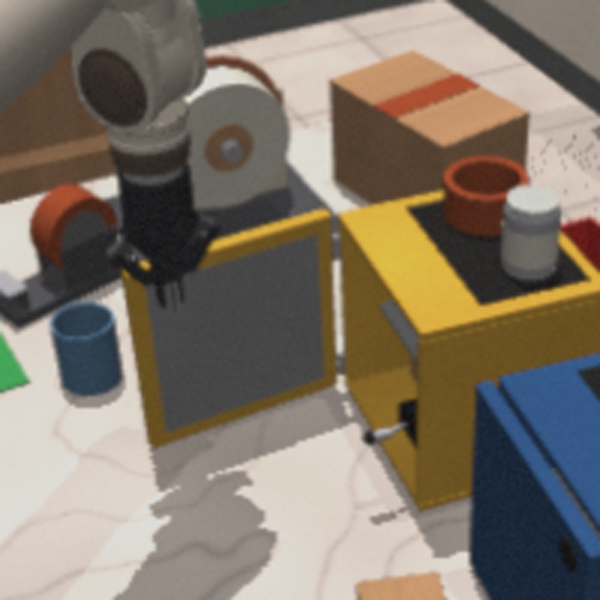

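The door is at about 83°. A last small slow push brings it to square, then I'll back off the inner face.

Call:
play_rows:
  commands: "0 0 5 0 -1; 0 0 10 0 -3; 0 0 15 0 -4; 0 0 19 0 -5; 0 0 22 0 -6; 0 0 24 0 -6; 0 0 25 0 -6; 0 0 25 0 -6"

```text
time: 10.75
ee_pos: [0.3936, 0.3035, 0.2102]
tcp_rot: [-180.0, 0.0, 86.4]
wrist_force: [-0.3, -1.4, 0.6]
opening: 0.0001
```

Call:
play_rows:
  commands: "0 0 -10 0 0; 0 0 -30 0 0; 0 0 -65 0 0; 0 0 -100 0 0; 0 -10 -140 0 0; 0 -20 -180 0 0; 0 -25 -220 0 0; 0 -30 -240 0 0; 0 -30 -240 0 0; 0 -30 -240 0 0"

```text
time: 11.58
ee_pos: [0.3633, 0.0622, 0.2106]
tcp_rot: [179.9, -0.0, 86.2]
wrist_force: [-0.1, 0.0, -0.0]
opening: -0.0001
```

```bash
python3 - <<'E'
from h import *
o=get_obs();print(o['time'],o['ee_pos'],o['tcp_rot'],o['wrist_force'])
t=camera("top");s=camera("side")
cv2.imwrite("pics/t9f.png",t[:,:,::-1])
crop("top",150,160,170,170,4,"pics/t9.png",t);cv2.imwrite("pics/s9.png",s[:,:,::-1])
E
```

```text
11.5833 [0.36329876 0.0622441  0.21061469] [ 1.79934036e+02 -2.04174576e-02  8.62169301e+01] [-0.08167036  0.02167292 -0.01148333]
```

View pics/t9.png

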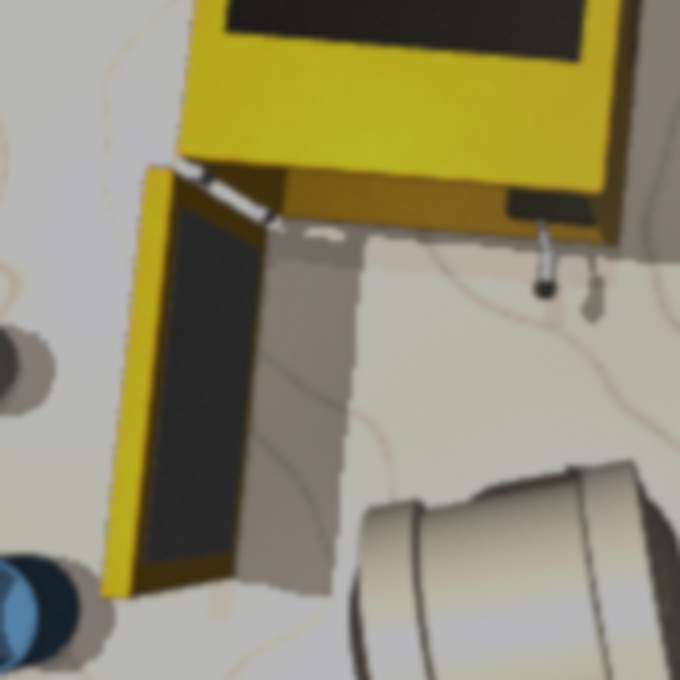

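View pics/s9.png

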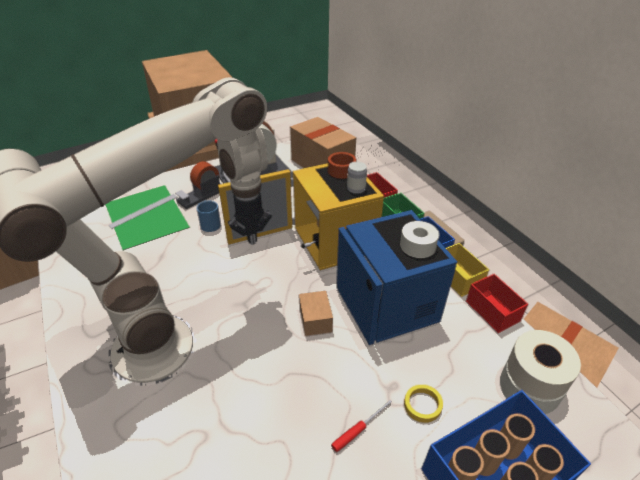

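View pics/t9f.png

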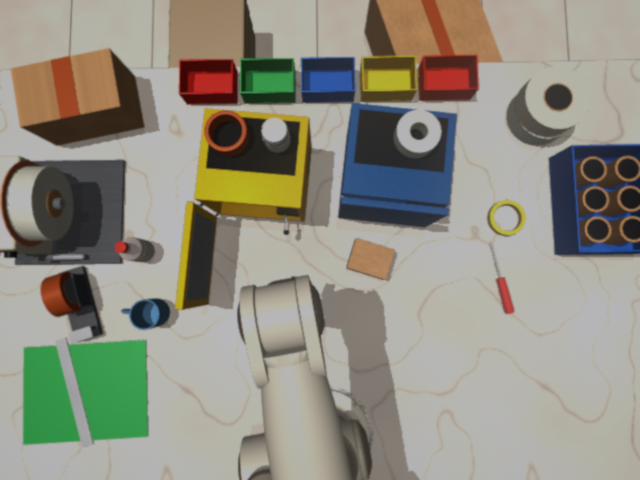

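The door stands open and everything else looks unmoved. Its inner upper edge runs from (172,170) to (131,596) in the crop. I'll measure the angle and check it is at rest, then hand in.

```bash
python3 - <<'E'
from h import *
f=lambda c:at("top",150+c[0]/4-.4,160+c[1]/4-.4,.258)
for a,b in(((172,170),(131,596)),((148,168),(101,596))):
    d=(f(b)-f(a))[:2]; print(np.hypot(*d),np.degrees(np.arctan2(-d[0],-d[1]))-5.5)
a=cv2.imread("pics/t9f.png").astype(int);b=camera("top")[:,:,::-1].astype(int)
print("door motion diff",abs(a-b)[190:320,165:230].mean())
c=cv2.imread("pics/top0.png").astype(int)
for n,(u,v,w,h) in dict(top_y=(196,108,114,85),blue=(338,100,122,125),carton=(345,235,52,45),mug=(120,298,40,32),bottle=(112,236,40,28),tape=(486,198,40,40),driver=(488,240,28,75)).items(): print(n,abs(a-c)[v:v+h,u:u+w].mean())
E
```

```text
0.245589472616098 89.00398208540571
0.2470120083770397 89.69331703589809
door motion diff 0.4365285996055227
top_y 3.2818369453044376
blue 3.3511256830601095
carton 4.396296296296296
mug 3.613541666666667
bottle 3.5630952380952383
tape 5.352291666666667
driver 5.596349206349206
```

```bash
python3 -c "
from workcell import *
print(job_done())"
```

```text
the job is handed in; nothing more can be done
None
```

The yellow door is open at about 89–90° and at rest. I handed the job in at about 12 s of robot time.

- **Press:** I pressed the push mark with shut fingers until it met the stop (wrist force about 27 N), then drew back 125 mm. The spring set the door ajar by itself, at about 14°.
- **Swing:** I entered the wedge from above and swung the door with the outside of the shut fingers. It was never pinched, and the wrist force, read at the end of each move, stayed below 2 N.
- **Final checks:** The hand is clear with zero force and the blue door is shut. Nothing else appears to have moved. A pixel comparison with the first picture gave a small difference of similar size everywhere. It was largest at the screwdriver and masking tape, which the hand never came near in the press and swing, so I took it for noise or lighting. No check failed.

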